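Open the quick-release vice to its stop

TASK

Open the bench vice fully: press the locking button on top of its sliding jaw and, keeping it held down the whole way, push the jaw away from the fixed jaw until it is right up against the end stop, the steel block with a thumb-knob clamped across the rails. Then let the button come back up so that the jaw is locked there, and move clear. Use the fingertips only: grip and lift nothing, and leave the loose things around the vice where they are.

Things in the scene. Friction and masses are not known exactly. Their poses are not given: they have to be found in the camera images.
- button_top (a point): Centre of the top of the locking button: a bare aluminium paddle, 48 mm along the slide, 46 mm across, on top of the sliding jaw, 76 mm above the bench. Axes: x = the opening direction, from the fixed jaw to the end stop; y across the vice; z up. It moves with the jaw and the button. On its -x side, 33 mm away, is the jaw's upright cheek, 28 mm taller; on its +x side the push tab; both y sides are open.
- jaw_tab (a point): Middle of the top edge of the push tab's face that looks at the button: an upright tab on the sliding jaw, 80 mm wide across the vice, 12 mm thick, 24 mm taller than the raised button, its face 33 mm in +x from the button's centre. Fingertips pressing the button can push the jaw along by this face. Axes as button_top.
- button (a joint): How far the locking button is pressed (m): 0 fully up, 0.009 fully down; a spring pushes it up with 5 N when up and 8 N when fully down. At the start its lock bar holds the jaw; pressed beyond 0.004 it frees the jaw. Let up with the jaw within about 3 mm of the end stop, it rises fully and locks the jaw there; let up just short of that, it catches half-way.
- jaw (a joint): How far the sliding jaw has moved from its starting place (m), growing in the opening direction, towards the end stop; 0.09 to 0.2 brings it home, depending on where the stop is. Unlocked it slides against about 2 N of friction and stays where it is left; while locked it has about 1.5 mm of play.
- jaw_stop_face (a point): Centre of the end face of the sliding jaw's 22 mm thick, 116 mm wide sole, the face that will meet the end stop, 53 mm above the bench, 45 mm in +x from the button's centre. Same axes as button_top.
- stop_face (a point): Centre of the near face of the end stop, a fixed steel block 30 mm long, 116 mm wide, 26 mm high across the rails (top 68 mm above the bench) with a black thumb-knob on its middle up to 90 mm above the bench. The jaw is home when jaw_stop_face meets this point. Its place on the rails differs from start to start. Axes as button_top.
- vise_fixed_jaw (a point): Middle of the top edge of the fixed jaw's face, 104 mm above the bench, at the closed end of the vice. The vice is grey, 420 mm long and 120 mm wide, bolted to the bench. Axes as button_top.
- pipe_mid (a point): Loose bystander: a steel pipe offcut standing on end, 42 mm across, 75 mm high; this is its centre. Leave it alone.
- jar_mid (a point): Loose bystander: an amber screw-top jar, 60 mm across, 85 mm high; this is its centre. Leave it alone.
- wrench: Loose bystander: a steel spanner, 180 mm long, lying flat along its x axis; the origin is underneath it. Leave it alone.

How it is judged:
By the outcome, as a careful person would: the job done as asked, in the order asked, and still so for the second after the job is handed in, with the robot touching nothing.
It also fails if it takes over 48 s, if anything falls off the work surface, if the arm or the gripper's body presses on something with over 40 N, if the wrist force passes 120 N, or if a joint passes its speed limit or range.

ROBOT

A 6-joint arm with a two-finger parallel gripper is mounted at the origin on the work surface. World frame = base frame: x ahead of the robot, y to its left, z up, the work surface at z = 0. Lengths are in m, angles in rad, forces in N, time in s.
With the tool pointing down it reaches from about 0.325 to 0.75 m from the base axis. Payload 7.6 kg.
Tool frame: the origin (TCP) lies midway between the tips of the shut fingers; the grasp point (between the pads) lies grasp_offset behind it (grasp_offset is the distance from the TCP to the grasp point, in m); z points along the fingers, x is the direction in which the jaws open and shut, and the axes are right-handed (so a half turn about z gives the same grasp; the last joint's range is limited). The gripper opens to 85 mm and grips with 20 to 120 N. Pads are 22 mm wide; open, the fingers measure 114 mm over their backs; the gripper's body (76 mm by 85 mm) begins 54 mm behind the grasp point. The pads swing forward as they close: fully open they stand 13 mm farther back than shut.
Start: joints at [-1.232, 0.052, 1.401, -0, 1.689, -0.07], TCP at [0.209, -0.482, 0.231] pointing down, gripper open.
Joint ranges: [-2.9, 2.9], [-0.91, 2.17], [0.12, 2.37], [-1.06, 4.2], [0.26, 2.73], [-2.93, 2.93]. Speed limits (rad/s): [2.57, 2.57, 3.01, 3.14, 3.14, 3.14].

INTERFACE

Orientations are given as a rotation vector (axis times angle).
In Python, from cell import * gives the robot as it stands.
- The arm moves only by the tool jog_arm, never from a script. Its argument "steps" is a list of rows, each a list of 5 numbers: the shift along the tool's x, y, z each as a share of 100 cm, from -1 to 1, then the turn about the tool's z as a share of 30 degrees, from -1 to 1, then the closure, from 0 (fully open) to 1 (shut). In form: [[tx, ty, tz, yaw, grip], ...]. A call has 1 to 12 rows; each row is the pose to reach, as a shift and turn from the pose commanded when the call began, along the tool's axes at that moment; what a row does not reach only later rows make up. A row lasts 1/12 s, in which the tool goes at most 41.7 mm and 7.16 degrees, less where a joint would pass 70% of its speed; a pose out of reach is approached as far as the arm can. A call with a number of a shift or a turn outside -1 to 1 is refused whole. A call with a gripper value outside its range is refused whole. The fingers move at their own pace and stop on an object; "squeeze" is the grip in N (left out, the last holds). Time passes only in rows, so rows that repeat a pose let the fingers close. It gives the time, the measured TCP pose, the force and the opening at its end, in the units of the state.
- observe(): the state, without advancing time (a new reading comes with each control period).
- camera(name): name is "scene" or "top" or "wrist"; returns a dict with "img" (420x560x3 uint8, red, green, blue), "range_z" (420x560 float32, m along the optical axis (not along the pixel's ray), 0 where there is no reading), "fx", "fy", "cx", "cy" (pixels), "pose" (4x4, takes a point from camera to world coordinates). Camera axes: x right, y down, z forward; pixel columns grow to the right and rows downward; lengths in m; the calibration is good to about 2 mm. A picture is of the moment at which its call begins.
- job_done(): hands the job in, once; it reports no verdict.
The state is a dict: "time": time; "q": joint angles; "qd": joint speeds; "joint_torque": joint torques, N m; "ee_pos": TCP position; "eef_rot": TCP orientation; "contact_force": force on the tool from outside, world axes, zero at the start; "moment": the same for the moment, N m; "gripper_width": finger opening in m.
Only numpy, scipy, OpenCV 4.12 (cv2) and the standard library are available. Lean on these libraries where they do the work, as an engineer would, in place of code of your own. Each camera call takes 0.05 s, during which the arm holds its last target. There are 200 camera calls.

## Working session

There is one attempt and no reset: what is moved stays moved. The work goes in short steps, Python scripts to look and compute and a tool call to move; the robot and the scene stay as the last step left them, time stands still between calls to the robot, and variables do not carry over. Pictures are saved under pics/ and viewed, about 8 in all and at most 12, crops included, and the job is handed in when it is done.

Besides the shell and the picture viewer there is one more tool, called after "Call:" in YAML: its name, and indented under it one key for each argument. jog_arm: Moves the arm, as the interface text tells. Shift numbers are shares of 100 cm and turn numbers shares of 30 degrees, none past 1 either way. Its arguments: {"type":"object","properties":{"steps":{"type":"array"},"squeeze":{"type":"number"}},"required":["steps"]}

```bash
mkdir -p pics
cat > h.py <<'E'
from cell import *
import numpy as np, cv2
def snap(n,f):
    c=camera(n); cv2.imwrite(f'pics/{f}.png',c['img'][:,:,::-1]); np.savez(f'{f}.npz',**c); return c
def load(f): return dict(np.load(f+'.npz'))
def pts(c):
    v,u=np.mgrid[:420,:560]; z=c['range_z']
    p=np.stack([(u-c['cx'])/c['fx']*z,(v-c['cy'])/c['fy']*z,z,np.ones_like(z)],-1)@c['pose'].T
    return p[...,:3]
def ray(c,u,v,h):
    d=c['pose'][:3,:3]@np.array([(u-c['cx'])/c['fx'],(v-c['cy'])/c['fy'],1]); o=c['pose'][:3,3]
    return o+d*(h-o[2])/d[2]
E
python3 - <<'E'
from h import *
a=snap('top','top0');b=snap('scene','scene0')
im=np.hstack([a['img'],b['img']])[:,:,::-1]
print(observe()); print(a['pose'],b['pose'],a['fx'])
E
```

```text
{'time': 0.1, 'q': array([-1.23230639e+00,  5.28207440e-02,  1.40160813e+00,  1.05063296e-05,
        1.68859888e+00, -7.03147795e-02]), 'qd': array([ 1.01281852e-04, -5.26349634e-04, -1.40640686e-03, -9.71488047e-04,
        1.61042881e-05, -1.87219103e-03]), 'joint_torque': array([ 1.08272732e-03, -3.82581639e+01, -3.60985065e+01, -8.00664316e-05,
        4.79207898e-03,  1.48038714e-05]), 'ee_pos': array([ 0.20862368, -0.48148337,  0.23053967]), 'eef_rot': array([-2.62537561e+00,  1.72379997e+00,  1.78235649e-03]), 'contact_force': array([-0.7321647 ,  0.36754494,  0.03095222]), 'moment': array([ 0.01446901,  0.00473417, -0.01901977]), 'gripper_width': 0.08550556861267507}
[[-0.01961398 -0.99868686  0.04732699  0.54371734]
 [-0.99952033  0.02072107  0.02301621  0.00935211]
 [-0.02396665 -0.04685285 -0.99861424  0.86752865]
 [ 0.          0.          0.          1.        ]] [[-0.82046732  0.39862173 -0.40979764  0.8948038 ]
 [ 0.57157775  0.55754755 -0.60202957  0.44908116]
 [-0.0115004  -0.7281768  -0.68529285  0.56827347]
 [ 0.          0.          0.          1.        ]] 451.57244487012844
```

View pics/top0.png

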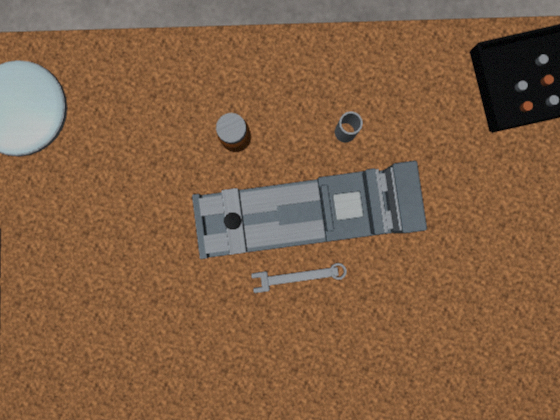

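View pics/scene0.png

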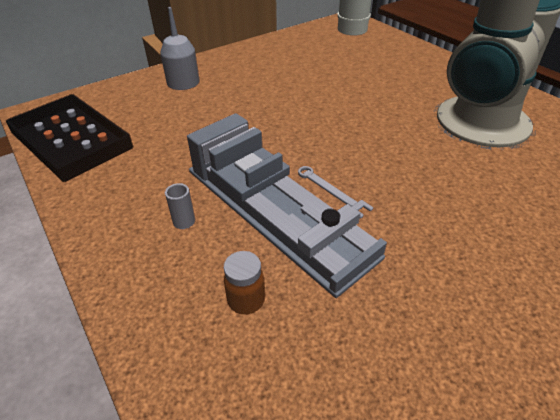

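The top view shows the vice with its opening direction to the left in the image (about world +y). The button is near (348,206), the tab near (327,208), the cheek near (373,205) and the end stop near (233,220) with its knob. In the scene view the pipe is at (181,206), the jar at (244,282) and the spanner at (335,190), all beside the vice. Next I measure.

Run:
```python
from h import *
from scipy.spatial.transform import Rotation as R
o=observe(); print(R.from_rotvec(o['eef_rot']).as_matrix().round(3))
try: print('go',grasp_offset)
except Exception as e: print(e)
a=load('top0'); b=load('scene0')
def blob(c,roi,lo,sat=30):
    x0,x1,y0,y1=roi; im=c['img'].astype(int)
    m=((im.min(2)>lo)&(np.ptp(im,axis=2)<sat)).astype(np.uint8); mm=np.zeros_like(m); mm[y0:y1,x0:x1]=m[y0:y1,x0:x1]
    n,l,s,ce=cv2.connectedComponentsWithStats(mm)
    k=1+s[1:,4].argmax(); cn=cv2.findContours((l==k).astype(np.uint8),0,1)[0][0]
    return cv2.minAreaRect(cn),s[k]
P=pts(a);Q=pts(b)
print('px top button',a['img'][206,348],P[206,348],'scene',b['img'][160,248],Q[160,248])
for n,c,r,lo in(('top',a,(332,364,190,222),150),('scene',b,(232,266,148,174),130)):
    q,s=blob(c,r,lo);print(n,q,s);print(ray(c,*q[0],.076))
# depth cloud of vice
for nm,p in(('top',P),('scene',Q)):
  s=p[(p[...,2]>.015)&(p[...,2]<.12)&(p[...,0]>.38)&(p[...,0]<.66)&(p[...,1]>-.4)&(p[...,1]<.25)]
  print(nm,len(s))
p=P; m=((p[...,2]>.02)&(p[...,2]<.12)).astype(np.uint8); m[:160]=0;m[262:]=0; m[:,:180]=0;m[:,435:]=0
n,l,s,ce=cv2.connectedComponentsWithStats(m); k=1+s[1:,4].argmax()
xy=p[l==k]; r=cv2.minAreaRect((xy[:,:2]*1000).astype(np.float32));print(r,cv2.boxPoints(r))
```

```text
[[ 0.398 -0.918 -0.   ]
 [-0.918 -0.398  0.001]
 [-0.001 -0.    -1.   ]]
go 0.0187
px top button [160 162 164] [ 0.58369909 -0.10157628  0.07731511] scene [187 186 190] [ 0.58548345 -0.11016814  0.07782749]
top ((347.6099548339844, 205.27000427246094), (24.18305206298828, 25.45584487915039), 81.8698959350586) [334 192  28  27 615]
[ 0.58505803 -0.10111614  0.076     ]
scene ((248.54815673828125, 161.0894775390625), (12.3265962600708, 25.669118881225586), 61.69924545288086) [235 153  28  18 265]
[ 0.58524369 -0.10883021  0.076     ]
top 12558
scene 12331
((577.2268676757812, -25.421722412109375), (120.0145034790039, 399.10919189453125), 6.533169269561768) [[ 494.90427  166.00946]
 [ 540.31433 -230.50797]
 [ 659.54944 -216.8529 ]
 [ 614.1394   179.66452]]
```

Run:
```python
from h import *
th=np.radians(6.53); ex=np.array([-np.sin(th),np.cos(th)]); ey=np.array([-np.cos(th),-np.sin(th)])
o=np.array([.585,-.101])
for f in('top0','scene0'):
    p=pts(load(f)).reshape(-1,3); p=p[(p[:,2]>.015)&(p[:,2]<.13)]
    s=(p[:,:2]-o)@ex; t=(p[:,:2]-o)@ey
    print(f)
    for lo,hi in((-20,20),(25,38),(42,54)):
        k=(abs(t)>=0)&((t*1000>lo)&(t*1000<hi)) ; b=np.round(s[k]*1000/4).astype(int)
        print(lo,[(i*4,int(np.median(p[k][b==i,2])*1000)) for i in range(-32,72) if (b==i).sum()>2])
    # edges of high things
    for h0,h1,a,b_ in((.072,.082,-.03,.03),(.094,.106,-.06,-.02),(.094,.106,.02,.06),(.06,.074,.08,.3),(.076,.095,.08,.3)):
        k=(p[:,2]>h0)&(p[:,2]<h1)&(s>a)&(s<b_)&(abs(t)<.07); print(h0,k.sum(),np.percentile(s[k],[1,50,99]).round(4),np.percentile(t[k],[1,50,99]).round(4))
```

```text
top0
-20 [(-124, 102), (-120, 104), (-116, 105), (-112, 105), (-108, 104), (-104, 104), (-100, 104), (-96, 104), (-92, 104), (-88, 104), (-84, 104), (-80, 72), (-76, 80), (-72, 42), (-56, 104), (-52, 104), (-48, 104), (-44, 104), (-40, 105), (-36, 94), (-32, 65), (-28, 64), (-24, 75), (-20, 76), (-16, 76), (-12, 77), (-8, 77), (-4, 77), (0, 77), (4, 77), (8, 76), (12, 76), (16, 76), (20, 76), (24, 65), (28, 65), (32, 99), (36, 101), (40, 100), (44, 79), (48, 40), (52, 40), (56, 42), (60, 41), (64, 15), (68, 40), (72, 16), (76, 42), (80, 41), (84, 42), (88, 41), (92, 40), (96, 40), (100, 41), (104, 15), (108, 15), (112, 42), (116, 16), (120, 38), (124, 43), (128, 43), (132, 42), (136, 43), (140, 43), (144, 43), (148, 42), (152, 42), (156, 42), (160, 42), (164, 43), (168, 43), (172, 43), (176, 42), (180, 43), (184, 43), (188, 67), (192, 89), (196, 89), (200, 89), (204, 90), (208, 90), (212, 89), (216, 70), (220, 42), (224, 42), (228, 42), (232, 41), (236, 16), (240, 43), (244, 16), (248, 42), (252, 42), (256, 15), (260, 32), (264, 42), (268, 43), (272, 43), (276, 42)]
25 [(-124, 102), 
[... 4789 characters left out ...]
43), (112, 43), (116, 43), (120, 43), (124, 42), (128, 43), (132, 43), (136, 43), (140, 43), (144, 43), (148, 43), (152, 43), (156, 43), (160, 43), (188, 69), (192, 69), (196, 69), (200, 69), (204, 68), (208, 69), (212, 69), (216, 57), (220, 43), (224, 43), (228, 43), (232, 43), (236, 43), (240, 43), (244, 43), (248, 43), (252, 43), (256, 43), (260, 43), (264, 43), (268, 43), (272, 43), (276, 31)]
0.072 275 [-0.0241 -0.0071  0.0091] [-0.0223 -0.0024  0.022 ]
0.094 562 [-0.0562 -0.0372 -0.0327] [-0.0554 -0.0047  0.0534]
0.094 284 [0.0324 0.0413 0.0447] [-0.0389 -0.0033  0.0387]
0.06 994 [0.1877 0.2075 0.2175] [-0.0575 -0.0141  0.0568]
0.076 271 [0.1884 0.205  0.2168] [-0.0138 -0.0026  0.0134]
```

Both views agree. The slide axis is (-0.114, 0.993), the button centre is about (0.586, -0.102) at 0.077 m height, the tab face is 33 mm further along, and the jaw should travel about 143 mm. I now move above the button with the fingers shut and the tool's x axis along the slide.

Call:
jog_arm:
  steps:
    - [-0.211, -0.501, 0, 0.563, 1]
    - [-0.211, -0.501, 0, 0.563, 1]
    - [-0.211, -0.501, 0, 0.563, 1]
    - [-0.211, -0.501, 0, 0.563, 1]
    - [-0.211, -0.501, 0, 0.563, 1]
    - [-0.211, -0.501, 0, 0.563, 1]
    - [-0.211, -0.501, 0, 0.563, 1]
    - [-0.211, -0.501, 0, 0.563, 1]
    - [-0.211, -0.501, 0, 0.563, 1]
    - [-0.211, -0.501, 0, 0.563, 1]
    - [-0.211, -0.501, 0, 0.563, 1]
    - [-0.211, -0.501, 0, 0.563, 1]
  squeeze: 40

```text
time: 1.1
ee_pos: [0.5505, -0.1237, 0.2309]
eef_rot: [2.344, -2.091, -0.001]
contact_force: [0.3, -0.8, 0.1]
gripper_width: 0.0001
```

```bash
cat > st.py <<'E'
from h import *
from scipy.spatial.transform import Rotation as R
th=np.radians(6.53); ex=np.array([-np.sin(th),np.cos(th)]); ey=np.array([-np.cos(th),-np.sin(th)])
def st():
    o=observe(); M=R.from_rotvec(o['eef_rot']).as_matrix(); d=o['ee_pos'][:2]-[.585,-.101]; F=o['contact_force']
    print('t',round(o['time'],2),'pos',o['ee_pos'].round(4),'s,t',(d@ex).round(4),(d@ey).round(4),'F s,t,z',(F[:2]@ex).round(1),(F[:2]@ey).round(1),F[2].round(1),'w',round(o['gripper_width'],4))
    print('toolx',M[:,0].round(4),'toolz',M[:,2].round(4),'yaw err deg',np.degrees(np.arcsin(np.clip(M[:2,0]@ey,-1,1))).round(2))
    g=np.array([*(np.array([.585,-.101])+.012*ex-.001*ey),o['ee_pos'][2]])-o['ee_pos']; print('to goal, tool axes',(M.T@g).round(4))
if __name__=='__main__': st()
E
python3 st.py
```

```text
t 1.1 pos [ 0.5505 -0.1237  0.2309] s,t -0.0186 0.0368 F s,t,z -0.8 -0.2 0.1 w 0.0001
toolx [ 0.1139 -0.9935 -0.    ] toolz [-6.e-04 -0.e+00 -1.e+00] yaw err deg -0.01
to goal, tool axes [-0.0306 -0.0378 -0.    ]
```

Call:
jog_arm:
  steps:
    - [-0.015, -0.02, 0, 0, 1]
    - [-0.02, -0.024, 0, 0, 1]
    - [-0.02, -0.024, 0, 0, 1]
    - [-0.02, -0.024, 0, 0, 1]

```text
time: 1.43
ee_pos: [0.5707, -0.1034, 0.2308]
eef_rot: [2.344, -2.091, -0.001]
contact_force: [-0.6, -0.9, 1.1]
gripper_width: 0.0
```

```bash
python3 st.py
```

```text
t 1.43 pos [ 0.5707 -0.1034  0.2308] s,t -0.0007 0.0145 F s,t,z -0.9 0.7 1.1 w 0.0
toolx [ 1.138e-01 -9.935e-01  1.000e-04] toolz [-1.2e-03 -3.0e-04 -1.0e+00] yaw err deg -0.01
to goal, tool axes [-0.0127 -0.0155 -0.    ]
```

Call:
jog_arm:
  steps:
    - [-0.013, -0.015, 0, 0, 1]
    - [-0.013, -0.015, 0.03, 0, 1]
    - [-0.013, -0.015, 0.06, 0, 1]
    - [-0.013, -0.015, 0.085, 0, 1]
    - [-0.013, -0.015, 0.105, 0, 1]
    - [-0.013, -0.015, 0.11, 0, 1]
    - [-0.013, -0.015, 0.11, 0, 1]
    - [-0.013, -0.015, 0.11, 0, 1]

```text
time: 2.1
ee_pos: [0.5847, -0.0894, 0.1228]
eef_rot: [-2.343, 2.092, -0.003]
contact_force: [0.4, -0.4, -0.1]
gripper_width: 0.0001
```

```bash
python3 st.py
python3 - <<'E'
from h import *
a=snap('scene','scene1'); cv2.imwrite('pics/scene1c.png',cv2.resize(a['img'][90:260,150:370,::-1],None,fx=3,fy=3,interpolation=cv2.INTER_CUBIC))
E
```

```text
t 2.1 pos [ 0.5847 -0.0894  0.1228] s,t 0.0116 -0.001 F s,t,z -0.5 -0.4 -0.1 w 0.0001
toolx [ 1.125e-01 -9.937e-01  8.000e-04] toolz [ 1.7e-03 -6.0e-04 -1.0e+00] yaw err deg 0.07
to goal, tool axes [-0.0004  0.     -0.    ]
```

View pics/scene1c.png

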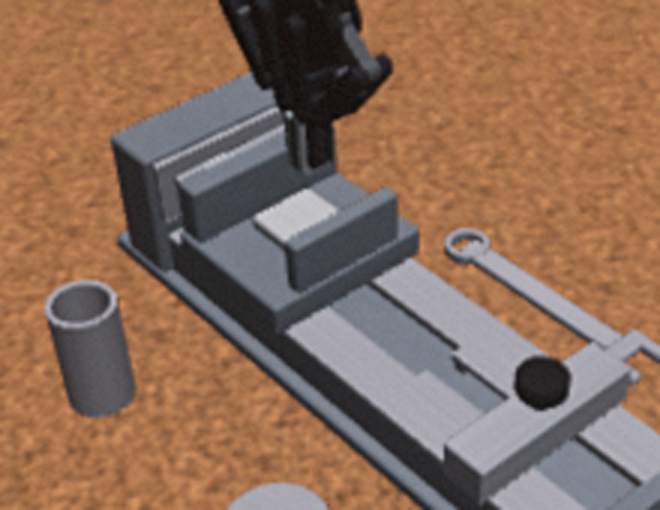

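The crop shows the shut fingertips at about (318,160), above the gap between cheek and tab and over the plate at (295,215). Nothing is touching. I descend to just above the button.

Call:
jog_arm:
  steps:
    - [0, 0, 0.015, 0, 1]
    - [0, 0, 0.03, 0, 1]
    - [0, 0, 0.038, 0, 1]
    - [0, 0, 0.041, 0, 1]
    - [0, 0, 0.041, 0, 1]
    - [0, 0, 0.041, 0, 1]

```text
time: 2.65
ee_pos: [0.5851, -0.0885, 0.0815]
eef_rot: [-2.344, 2.091, -0.002]
contact_force: [-1.0, 0.5, 0.0]
gripper_width: 0.0001
```

```bash
python3 st.py
```

```text
t 2.65 pos [ 0.5851 -0.0885  0.0815] s,t 0.0124 -0.0015 F s,t,z 0.6 0.9 0.0 w 0.0001
toolx [ 1.137e-01 -9.935e-01  6.000e-04] toolz [ 1.7e-03 -4.0e-04 -1.0e+00] yaw err deg -0.0
to goal, tool axes [ 0.0004  0.0005 -0.    ]
```

Call:
jog_arm:
  steps:
    - [0, 0, 0.003, 0, 1]
    - [0, 0, 0.006, 0, 1]
    - [0, 0, 0.008, 0, 1]
    - [0, 0, 0.01, 0, 1]
    - [0, 0, 0.01, 0, 1]
    - [0, 0, 0.01, 0, 1]

```text
time: 3.15
ee_pos: [0.5853, -0.0885, 0.0715]
eef_rot: [-2.344, 2.091, -0.003]
contact_force: [-0.3, 0.0, 6.4]
gripper_width: 0.0002
```

```bash
python3 st.py
```

```text
t 3.15 pos [ 0.5853 -0.0885  0.0715] s,t 0.0124 -0.0017 F s,t,z 0.1 0.3 6.4 w 0.0002
toolx [ 1.138e-01 -9.935e-01  9.000e-04] toolz [ 2.2e-03 -6.0e-04 -1.0e+00] yaw err deg -0.0
to goal, tool axes [ 0.0004  0.0007 -0.    ]
```

Call:
jog_arm:
  steps:
    - [0, 0, 0.002, 0, 1]
    - [0, 0, 0.004, 0, 1]
    - [0, 0, 0.005, 0, 1]
    - [0, 0, 0.005, 0, 1]
    - [0, 0, 0.005, 0, 1]

```text
time: 3.57
ee_pos: [0.5853, -0.0885, 0.067]
eef_rot: [-2.344, 2.09, -0.003]
contact_force: [-1.1, 0.1, 7.4]
gripper_width: 0.0001
```

```bash
python3 st.py
```

```text
t 3.57 pos [ 0.5853 -0.0885  0.067 ] s,t 0.0123 -0.0018 F s,t,z 0.2 1.1 7.4 w 0.0001
toolx [ 1.138e-01 -9.935e-01  9.000e-04] toolz [ 2.4e-03 -6.0e-04 -1.0e+00] yaw err deg -0.01
to goal, tool axes [ 0.0003  0.0008 -0.    ]
```

The button is about 8.5 mm down at 7.4 N. I push along the slide, gently at first.

Call:
jog_arm:
  steps:
    - [-0.002, 0, 0.0005, 0, 1]
    - [-0.005, 0, 0.0005, 0, 1]
    - [-0.008, 0, 0.0005, 0, 1]
    - [-0.012, 0, 0.0005, 0, 1]
    - [-0.016, 0, 0.0005, 0, 1]
    - [-0.02, 0, 0.0005, 0, 1]
    - [-0.02, 0, 0.0005, 0, 1]

```text
time: 4.15
ee_pos: [0.5831, -0.0685, 0.0669]
eef_rot: [-2.344, 2.09, -0.004]
contact_force: [-2.4, 1.5, 10.7]
gripper_width: 0.0002
```

```bash
python3 st.py
```

```text
t 4.15 pos [ 0.5831 -0.0685  0.0669] s,t 0.0325 -0.0018 F s,t,z 1.7 2.2 10.7 w 0.0002
toolx [ 0.114  -0.9935  0.0013] toolz [ 0.0025 -0.0011 -1.    ] yaw err deg -0.02
to goal, tool axes [0.0205 0.0008 0.    ]
```

Call:
jog_arm:
  steps:
    - [-0.006, 0, 0, 0, 1]
    - [-0.014, 0, 0, 0, 1]
    - [-0.022, 0, 0, 0, 1]
    - [-0.03, 0, 0, 0, 1]
    - [-0.038, 0, 0, 0, 1]
    - [-0.046, 0, 0, 0, 1]
    - [-0.054, 0, 0, 0, 1]
    - [-0.062, 0, 0, 0, 1]
    - [-0.07, 0, 0, 0, 1]
    - [-0.076, 0, 0, 0, 1]
    - [-0.08, 0, 0, 0, 1]
    - [-0.08, 0, 0, 0, 1]

```text
time: 5.15
ee_pos: [0.5739, 0.0115, 0.0669]
eef_rot: [-2.344, 2.09, -0.003]
contact_force: [-4.1, 1.8, 10.6]
gripper_width: 0.0002
```

```bash
python3 st.py
python3 - <<'E'
from h import *
a=snap('scene','scene2'); cv2.imwrite('pics/scene2c.png',cv2.resize(a['img'][90:300,150:390,::-1],None,fx=2.8,fy=2.8,interpolation=cv2.INTER_CUBIC))
E
```

```text
t 5.15 pos [0.5739 0.0115 0.0669] s,t 0.1131 -0.0018 F s,t,z 2.3 3.9 10.6 w 0.0002
toolx [ 1.144e-01 -9.934e-01  5.000e-04] toolz [ 2.4e-03 -2.0e-04 -1.0e+00] yaw err deg -0.04
to goal, tool axes [1.011e-01 8.000e-04 1.000e-04]
```

View pics/scene2c.png

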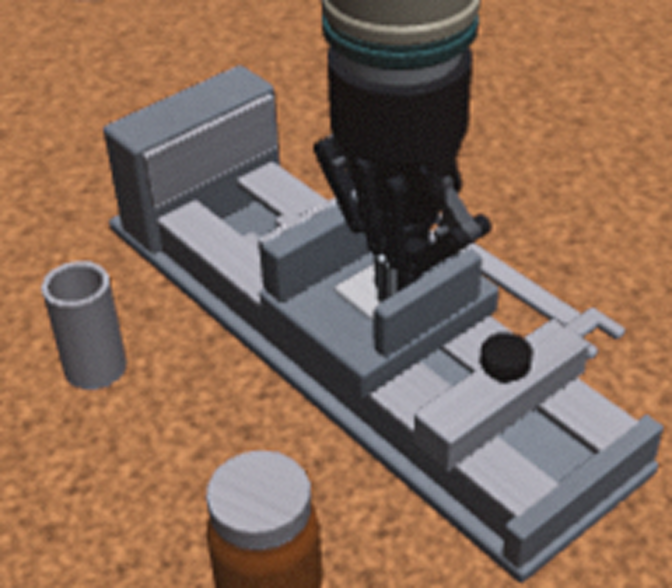

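The crop shows the jaw following the fingertip, which is at about (385,270) behind the tab. The tab is at (430,300), about 40 mm short of the end stop at (500,390). I continue and slow down near the stop.

Call:
jog_arm:
  steps:
    - [-0.005, 0, 0, 0, 1]
    - [-0.012, 0, 0, 0, 1]
    - [-0.019, 0, 0, 0, 1]
    - [-0.026, 0, 0, 0, 1]
    - [-0.031, 0, 0, 0, 1]
    - [-0.035, 0, 0, 0, 1]
    - [-0.037, 0, 0, 0, 1]
    - [-0.037, 0, 0, 0, 1]

```text
time: 5.87
ee_pos: [0.5697, 0.048, 0.067]
eef_rot: [-2.344, 2.09, -0.003]
contact_force: [-3.6, 0.1, 11.8]
gripper_width: 0.0001
```

```bash
python3 st.py
```

```text
t 5.87 pos [0.5697 0.048  0.067 ] s,t 0.1497 -0.0018 F s,t,z 0.6 3.6 11.8 w 0.0001
toolx [ 1.141e-01 -9.935e-01  6.000e-04] toolz [ 2.5e-03 -3.0e-04 -1.0e+00] yaw err deg -0.02
to goal, tool axes [1.377e-01 8.000e-04 1.000e-04]
```

Call:
jog_arm:
  steps:
    - [-0.001, 0, 0, 0, 1]
    - [-0.002, 0, 0, 0, 1]
    - [-0.003, 0, 0, 0, 1]
    - [-0.004, 0, 0, 0, 1]
    - [-0.005, 0, 0, 0, 1]
    - [-0.006, 0, 0, 0, 1]
    - [-0.006, 0, 0, 0, 1]
    - [-0.006, 0, 0, 0, 1]

```text
time: 6.53
ee_pos: [0.5691, 0.0534, 0.067]
eef_rot: [-2.343, 2.091, -0.004]
contact_force: [-3.7, -1.8, 11.4]
gripper_width: -0.0001
```

```bash
python3 st.py
```

```text
t 6.53 pos [0.5691 0.0534 0.067 ] s,t 0.1552 -0.0018 F s,t,z -1.4 3.9 11.4 w -0.0001
toolx [ 0.1137 -0.9935  0.001 ] toolz [ 2.5e-03 -7.0e-04 -1.0e+00] yaw err deg 0.0
to goal, tool axes [1.432e-01 8.000e-04 1.000e-04]
```

Call:
jog_arm:
  steps:
    - [-0.001, 0, 0, 0, 1]
    - [-0.002, 0, 0, 0, 1]
    - [-0.003, 0, 0, 0, 1]
    - [-0.003, 0, 0, 0, 1]
    - [-0.003, 0, 0, 0, 1]

```text
time: 6.95
ee_pos: [0.5692, 0.0552, 0.067]
eef_rot: [-2.343, 2.092, -0.007]
contact_force: [-1.5, -7.8, 10.0]
gripper_width: 0.0002
```

```bash
python3 st.py
```

```text
t 6.95 pos [0.5692 0.0552 0.067 ] s,t 0.157 -0.0021 F s,t,z -7.6 2.4 10.0 w 0.0002
toolx [ 0.113  -0.9936  0.0032] toolz [ 0.0035 -0.0028 -1.    ] yaw err deg 0.04
to goal, tool axes [0.145  0.0009 0.0005]
```

Call:
jog_arm:
  steps:
    - [-0.001, 0, 0, 0, 1]
    - [-0.002, 0, 0, 0, 1]
    - [-0.002, 0, 0, 0, 1]
    - [-0.002, 0, 0, 0, 1]

```text
time: 7.28
ee_pos: [0.5692, 0.0573, 0.067]
eef_rot: [-2.343, 2.092, -0.008]
contact_force: [1.3, -5.1, 8.9]
gripper_width: -0.0
```

```bash
python3 st.py
```

```text
t 7.28 pos [0.5692 0.0573 0.067 ] s,t 0.1591 -0.0023 F s,t,z -5.3 -0.7 8.9 w -0.0
toolx [ 0.113  -0.9936  0.003 ] toolz [ 0.0043 -0.0025 -1.    ] yaw err deg 0.04
to goal, tool axes [0.1471 0.0012 0.0004]
```

Call:
jog_arm:
  steps:
    - [-0.001, 0, 0, 0, 1]
    - [-0.002, 0, 0, 0, 1]
    - [-0.002, 0, 0, 0, 1]
    - [-0.002, 0, 0, 0, 1]

```text
time: 7.62
ee_pos: [0.5691, 0.0594, 0.067]
eef_rot: [-2.343, 2.091, -0.008]
contact_force: [0.7, -5.1, 8.9]
gripper_width: -0.0001
```

```bash
python3 st.py
```

```text
t 7.62 pos [0.5691 0.0594 0.067 ] s,t 0.1611 -0.0024 F s,t,z -5.2 -0.1 8.9 w -0.0001
toolx [ 0.1131 -0.9936  0.0028] toolz [ 0.0045 -0.0024 -1.    ] yaw err deg 0.04
to goal, tool axes [0.1491 0.0013 0.0004]
```

Call:
jog_arm:
  steps:
    - [-0.001, 0, 0, 0, 1]
    - [-0.0015, 0, 0, 0, 1]
    - [-0.0015, 0, 0, 0, 1]
    - [-0.0015, 0, 0, 0, 1]

```text
time: 7.95
ee_pos: [0.569, 0.0597, 0.067]
eef_rot: [2.343, -2.093, 0.01]
contact_force: [0.7, -10.2, 7.7]
gripper_width: 0.0
```

```bash
python3 st.py
```

```text
t 7.95 pos [0.569  0.0597 0.067 ] s,t 0.1614 -0.0024 F s,t,z -10.2 0.4 7.7 w 0.0
toolx [ 0.1122 -0.9937  0.0047] toolz [ 0.0047 -0.0042 -1.    ] yaw err deg 0.08
to goal, tool axes [0.1494 0.0012 0.0007]
```

Call:
jog_arm:
  steps:
    - [-0.001, 0, 0.0003, 0, 1]
    - [-0.002, 0, 0.0003, 0, 1]
    - [-0.002, 0, 0.0003, 0, 1]
    - [-0.002, 0, 0.0003, 0, 1]

```text
time: 8.28
ee_pos: [0.569, 0.0597, 0.067]
eef_rot: [2.34, -2.093, 0.014]
contact_force: [-0.2, -18.7, 9.5]
gripper_width: -0.0001
```

```bash
python3 st.py
python3 - <<'E'
from h import *
a=snap('scene','scene3'); cv2.imwrite('pics/scene3c.png',cv2.resize(a['img'][130:300,190:390,::-1],None,fx=3.2,fy=3.2,interpolation=cv2.INTER_CUBIC))
E
```

```text
t 8.28 pos [0.569  0.0597 0.067 ] s,t 0.1615 -0.0024 F s,t,z -18.6 2.3 9.5 w -0.0001
toolx [ 0.1111 -0.9938  0.0079] toolz [ 0.005  -0.0074 -1.    ] yaw err deg 0.15
to goal, tool axes [0.1495 0.001  0.0012]
```

View pics/scene3c.png

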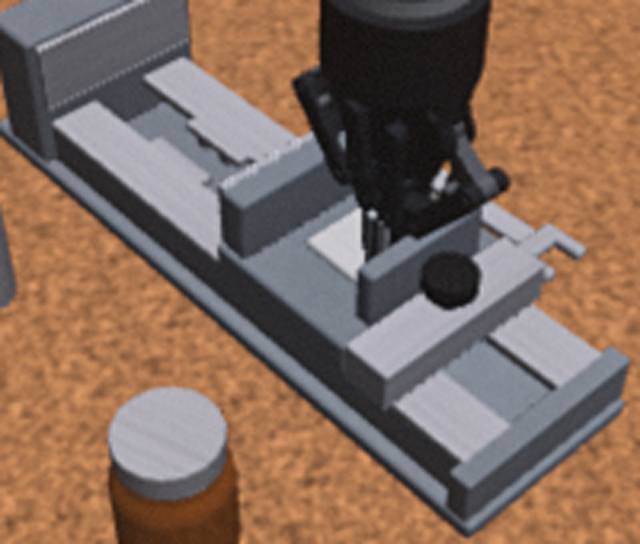

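The crop shows the sole's end against the end stop at about (355,335) with no gap visible. The push force rises (18.6 N) with no further motion, so the jaw is home. I let the button up while keeping a light push, then back off and rise.

Call:
jog_arm:
  steps:
    - [0.001, 0, 0, 0, 1]
    - [0.0015, 0, -0.002, 0, 1]
    - [0.0015, 0, -0.004, 0, 1]
    - [0.0015, 0, -0.006, 0, 1]
    - [0.0015, 0, -0.008, 0, 1]
    - [0.0015, 0, -0.01, 0, 1]
    - [0.0015, 0, -0.012, 0, 1]
    - [0.0025, 0, -0.014, 0, 1]
    - [0.005, 0, -0.016, 0, 1]
    - [0.008, 0, -0.018, 0, 1]
    - [0.008, 0, -0.02, 0, 1]
    - [0.008, 0, -0.02, 0, 1]

```text
time: 9.33
ee_pos: [0.5683, 0.0563, 0.0852]
eef_rot: [-2.344, 2.091, -0.001]
contact_force: [-0.0, -0.6, 0.2]
gripper_width: 0.0002
```

```bash
python3 st.py
```

```text
t 9.33 pos [0.5683 0.0563 0.0852] s,t 0.1582 -0.0013 F s,t,z -0.6 0.1 0.2 w 0.0002
toolx [ 1.138e-01 -9.935e-01 -1.000e-04] toolz [ 1.e-03  2.e-04 -1.e+00] yaw err deg -0.0
to goal, tool axes [ 0.1462  0.0003 -0.    ]
```

Call:
jog_arm:
  steps:
    - [0, 0, -0.01, 0, 1]
    - [0, 0, -0.03, 0, 1]
    - [0, 0, -0.06, 0, 1]
    - [0, 0, -0.09, 0, 1]
    - [0, 0, -0.12, 0, 1]
    - [0, 0.04, -0.15, 0, 1]
    - [0, 0.08, -0.15, 0, 1]
    - [0, 0.12, -0.15, 0, 1]
    - [0, 0.15, -0.15, 0, 1]
    - [0, 0.16, -0.15, 0, 1]
    - [0, 0.16, -0.15, 0, 1]

```text
time: 10.25
ee_pos: [0.4075, 0.0381, 0.236]
eef_rot: [-2.343, 2.09, -0.003]
contact_force: [1.1, 0.8, -0.2]
gripper_width: 0.0002
```

```bash
python3 st.py
python3 - <<'E'
from h import *
from st import ex,ey
o=np.array([.585,-.101])
b=snap('scene','scene4');a=snap('top','top4')
cv2.imwrite('pics/scene4c.png',cv2.resize(b['img'][90:320,150:390,::-1],None,fx=2.5,fy=2.5,interpolation=cv2.INTER_CUBIC))
for f in('top4','scene4'):
    p=pts(load(f)).reshape(-1,3); s=(p[:,:2]-o)@ex; t=(p[:,:2]-o)@ey; print(f)
    for n,h0,h1,a,b_,w in(('button',.07,.082,.11,.172,.03),('sole-pit',.06,.068,.12,.185,.055),('cheek',.094,.11,.08,.125,.06),('tab',.094,.11,.16,.21,.05),('stop',.06,.074,.16,.3,.06),('knob',.082,.095,.16,.3,.03)):
        k=(p[:,2]>h0)&(p[:,2]<h1)&(s>a)&(s<b_)&(abs(t)<w)
        if k.sum()>5: print(n,k.sum(),np.percentile(s[k],[1,50,99]).round(4),'z',np.median(p[k,2]).round(4))
A,B=load('scene0')['img'].astype(int),load('scene4')['img'].astype(int)
for n,(x0,x1,y0,y1) in dict(pipe=(160,200,180,230),jar=(220,270,250,315),wr=(330,375,195,212)).items(): print(n,abs(A-B)[y0:y1,x0:x1].mean().round(2))
E
```

```text
t 10.25 pos [0.4075 0.0381 0.236 ] s,t 0.1584 0.1605 F s,t,z 0.7 -1.2 -0.2 w 0.0002
toolx [ 1.140e-01 -9.935e-01  3.000e-04] toolz [ 0.0028  0.     -1.    ] yaw err deg -0.02
to goal, tool axes [ 0.1464 -0.1614  0.0005]
top4
button 706 [0.1186 0.142  0.1654] z 0.0769
sole-pit 1305 [0.1207 0.1534 0.1834] z 0.0651
cheek 845 [0.0873 0.0982 0.1089] z 0.1048
tab 333 [0.175  0.1805 0.1869] z 0.1004
stop 1400 [0.1605 0.1919 0.2163] z 0.0675
knob 250 [0.1749 0.2006 0.2157] z 0.0909
scene4
button 478 [0.1189 0.1397 0.1591] z 0.0773
sole-pit 704 [0.1207 0.1447 0.1843] z 0.0654
cheek 813 [0.0876 0.1029 0.1101] z 0.1048
tab 349 [0.1755 0.1838 0.1878] z 0.1006
stop 1286 [0.161  0.2024 0.2175] z 0.0688
knob 386 [0.1857 0.1985 0.2167] z 0.0906
pipe 1.93
jar 1.97
wr 11.87
```

View pics/scene4c.png

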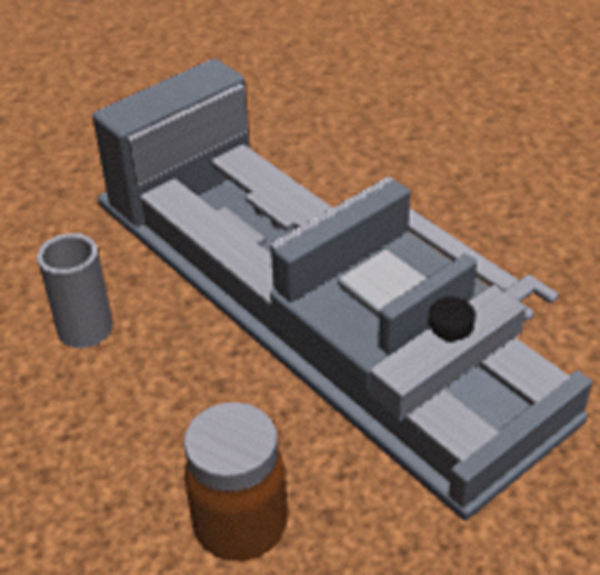

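The final picture shows the jaw against the end stop at about (385,360), the button paddle raised at (382,278), and the arm clear of the vice. I hand in, after one check of the spanner.

Run:
```python
from h import *
A,B=load('scene0')['img'].astype(int),load('scene4')['img'].astype(int)
print('ring end diff (scene)',abs(A-B)[166:180,298:314].mean().round(2),'jaw end diff',abs(A-B)[200:212,358:374].mean().round(2))
job_done()
```

```text
ring end diff (scene) 49.64 jaw end diff 1.9
the job is handed in; nothing more can be done
```

The vice is fully open: the jaw is against the end stop with the button back up, and the job was handed in after about 10 s of robot time. With the fingers shut I pressed the button to about 9 mm and pushed the jaw about 143 mm, first by friction on the button, then by the tab. At the stop the push rose to 18.6 N with no further motion. I then let the button up while still pushing lightly, and moved clear.

**Last checks:**
- **Jaw position:** the cheek, button and tab each moved about 143 mm in the top view. That puts the jaw's end face at about 0.1875 m along the slide, against 0.187 m for the stop face, so they meet within about 1 mm.
- **Button:** its top is at 0.077 m, the same as before pressing, so it rose fully. I did not tug the jaw to test the lock.
- **Robot:** the measured force was about zero once clear.
- **Loose things:** the pipe, the jar and the open end of the spanner look unchanged in the scene image. The check at the spanner's ring end did not match (difference 49.6). I put that down to the cheek now hiding the ring from that camera, but did not confirm it from another view. No move brought the tool down outside the vice.

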